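# Secure the sieve, find the loose bolt and hold its cap open

## Task

Make the herb sifter ready: first turn the turnbutton fully across the sieve frame to secure it. Then tap the heads of the three bolts on the front ledge with the fingertips, one after the other from left to right as the robot sees them, firmly enough that the loose one sinks and stays down. Lift only that bolt's hinged cap, to well past half way to upright, and finish while still holding it open for the wrench, leaving the turnbutton across, the other caps shut and everything else where it is.

Things in the scene. Friction and masses are not known exactly. Their poses are not given: they have to be found in the camera images.
- sifter: Grey bench-top herb sifter, fixed; 304 mm (x) x 380 mm (y), deck and front ledge 45 mm high. Origin on the table under the middle bolt; its +x points away from the robot, +y to the robot's left, z up (it stands turned by up to 0.3 rad). The ledge with the three bolts runs along y at its front, from x -34 to +36 mm; behind it, on the deck, stand the turnbutton post (x +60 mm, y 0) and the sieve.
- bolt_left_top (a point): Centre of the flat top of the left bolt's head: dark steel, 19 mm across, standing upright in the ledge at 100 mm to the left (sifter +y); untouched its top is 65 mm above the table and 15 mm proud of its cap, through whose 28 mm square window it sticks. All three look alike; one of them, any, is loose.
- bolt_left (a joint): How far the left bolt has sunk (m, 0 = as found). A tight bolt does not give (well under 1.5 mm even at 20 N); the loose one sinks 6 mm when pushed down with about 3 to 4 N, stops there against its seat, and stays down.
- tab_left (a point): Middle of the gripping part of the left cap's tab: a bar 12 mm wide (along the hinge) and 10 mm thick, overhanging the front of the ledge. Shut, this point is at sifter x -56 mm, 51 mm above the table; the tab ends 16 mm farther towards the robot, and is free 22 mm behind this point to the ledge's front face; nothing is beneath it but the table.
- cap_left (a joint): Opening angle of the left cap (rad): 0 shut and level, growing as the tab goes up and back; stop at 1.3. The cap is a plain aluminium plate 60 x 52 x 4 mm with a window, 0.12 kg, free-swinging: let go, it falls shut. Its hinge axis runs along sifter y, 30 mm behind (sifter +x of) the bolt and 48 mm above the table; the tab point swings about it at 86 mm radius.
- bolt_middle_top (a point): Centre of the flat top of the middle bolt's head: dark steel, 19 mm across, standing upright in the ledge at the middle; untouched its top is 65 mm above the table and 15 mm proud of its cap, through whose 28 mm square window it sticks. All three look alike; one of them, any, is loose.
- bolt_middle (a joint): How far the middle bolt has sunk (m, 0 = as found). A tight bolt does not give (well under 1.5 mm even at 20 N); the loose one sinks 6 mm when pushed down with about 3 to 4 N, stops there against its seat, and stays down.
- tab_middle (a point): Middle of the gripping part of the middle cap's tab: a bar 12 mm wide (along the hinge) and 10 mm thick, overhanging the front of the ledge. Shut, this point is at sifter x -56 mm, 51 mm above the table; the tab ends 16 mm farther towards the robot, and is free 22 mm behind this point to the ledge's front face; nothing is beneath it but the table.
- cap_middle (a joint): Opening angle of the middle cap (rad): 0 shut and level, growing as the tab goes up and back; stop at 1.3. The cap is a plain aluminium plate 60 x 52 x 4 mm with a window, 0.12 kg, free-swinging: let go, it falls shut. Its hinge axis runs along sifter y, 30 mm behind (sifter +x of) the bolt and 48 mm above the table; the tab point swings about it at 86 mm radius.
- bolt_right_top (a point): Centre of the flat top of the right bolt's head: dark steel, 19 mm across, standing upright in the ledge at 100 mm to the right (sifter -y); untouched its top is 65 mm above the table and 15 mm proud of its cap, through whose 28 mm square window it sticks. All three look alike; one of them, any, is loose.
- bolt_right (a joint): How far the right bolt has sunk (m, 0 = as found). A tight bolt does not give (well under 1.5 mm even at 20 N); the loose one sinks 6 mm when pushed down with about 3 to 4 N, stops there against its seat, and stays down.
- tab_right (a point): Middle of the gripping part of the right cap's tab: a bar 12 mm wide (along the hinge) and 10 mm thick, overhanging the front of the ledge. Shut, this point is at sifter x -56 mm, 51 mm above the table; the tab ends 16 mm farther towards the robot, and is free 22 mm behind this point to the ledge's front face; nothing is beneath it but the table.
- cap_right (a joint): Opening angle of the right cap (rad): 0 shut and level, growing as the tab goes up and back; stop at 1.3. The cap is a plain aluminium plate 60 x 52 x 4 mm with a window, 0.12 kg, free-swinging: let go, it falls shut. Its hinge axis runs along sifter y, 30 mm behind (sifter +x of) the bolt and 48 mm above the table; the tab point swings about it at 86 mm radius.
- turnbutton (a joint): Angle of the steel turnbutton (rad): 0 = its bar points along sifter +y (clear of the sieve), grows clockwise seen from above; 1.57 = it points along sifter +x, square across the sieve's front wall; stop at 1.6. Stays where left; about 2 N at the peg turns it.
- turn_peg (a point): Centre of the top of the turnbutton's upright peg: round, 14 mm across, 36 mm tall above the bar (bar's top 93 mm, peg's top 129 mm above the table), 50 mm from the pivot. Bar 16 mm wide, 70 mm long from the pivot, 10 mm thick, 3.5 mm above the sieve's rim.
- turn_pivot (a point): The turnbutton's vertical pivot axis, at bar height (88 mm above the table), at sifter x +60 mm, y 0.
- sieve: Loose steel sieve, a square-cornered frame 160 x 240 mm, 34 mm tall, with mesh, 0.55 to 1.1 kg, on the sifter's deck; origin under its centre (rim 79 mm above the table). The turnbutton secures it.
- weight: Small brass balance weight, 26 mm across, 28 mm tall, on the sifter's deck right of the turnbutton, about 145 mm from its pivot; origin under its centre. Stays where it is.
- jar_lid: White jar lid, 34 mm across, 12 mm tall, on the sifter's deck left of the turnbutton, about 155 mm from its pivot; origin under its centre. Stays where it is.
- wrench: Steel wrench lying on the table left of the sifter, about 180 mm long, under 15 mm tall; origin under its middle, x along it. Stays where it is.
- bowl: Brass bowl, 110 mm across, 45 mm tall, right of the sifter; origin under its centre. Stays where it is.
- jar: White jar, 72 mm across, 100 mm tall, left of the sifter; origin under its centre. Stays where it is.
- carton: Cardboard carton 70 x 100 x 50 mm, right of the sifter; origin under its centre. Stays where it is.

How it is judged:
On the way, in this order (a step that is already met when the one before it is completed fails the run):
1. the turnbutton is turned across the sieve frame (value of joint turnbutton above 1.35 rad), for 0.2 s.
2. the left bolt is tapped with the fingers (contact force between the fingers and bolt_left above 1.5 N), for 0.02 s.
3. the middle bolt is tapped with the fingers (contact force between the fingers and bolt_middle above 1.5 N), for 0.02 s.
4. the right bolt is tapped with the fingers (contact force between the fingers and bolt_right above 1.5 N), for 0.02 s.
At the end, for the whole second after the job is handed in: The robot still holds the cap of the bolt that sank (by more than 3.5 mm), open by more than 0.75 rad, with finger contact and the cap still; the other two caps are shut (under 0.15 rad) and the turnbutton is across the sieve (over 1.35 rad) (value of joint turnbutton above 1.35 rad and ((value of joint bolt_left above 0.0035 m and value of joint cap_left above 0.75 rad and velocity of joint cap_left between -0.15 and 0.15 rad/s and contact force between the fingers and cap_left above 0.3 N and value of joint each of cap_middle, cap_right below 0.15 rad) or (value of joint bolt_middle above 0.0035 m and value of joint cap_middle above 0.75 rad and velocity of joint cap_middle between -0.15 and 0.15 rad/s and contact force between the fingers and cap_middle above 0.3 N and value of joint each of cap_left, cap_right below 0.15 rad) or (value of joint bolt_right above 0.0035 m and value of joint cap_right above 0.75 rad and velocity of joint cap_right between -0.15 and 0.15 rad/s and contact force between the fingers and cap_right above 0.3 N and value of joint each of cap_left, cap_middle below 0.15 rad))); the arm keeps its last pose, push and grip.
It fails at once if the cap of a bolt that has not been found loose is opened ((value of joint cap_left above 0.35 rad and value of joint bolt_left below 0.003 m) or (value of joint cap_middle above 0.35 rad and value of joint bolt_middle below 0.003 m) or (value of joint cap_right above 0.35 rad and value of joint bolt_right below 0.003 m)).
It fails at once if a bystander is moved by more than 30 mm (distance of any of weight, jar_lid, wrench, bowl, jar, carton from where it was at the start of the episode above 0.03 m).
It fails at once if the sieve is moved by more than 15 mm (distance of sieve from where it was at the start of the episode above 0.015 m).
It also fails if it takes over 58 s, if anything falls off the work surface, if the arm or the gripper's body presses on something with over 40 N, if the wrist force passes 120 N, or if a joint passes its speed limit or range.

## Robot

A 6-joint arm with a two-finger parallel gripper is mounted at the origin on the work surface. World frame = base frame: x ahead of the robot, y to its left, z up, the work surface at z = 0. Lengths are in m, angles in rad, forces in N, time in s.
With the tool pointing down it reaches from about 0.35 to 0.775 m from the base axis. Payload 5.5 kg.
Tool frame: the origin (TCP) lies at the very end of the fingers, on their centre line; the grasp point (between the pads) lies env.hold_point_z behind it (env.hold_point_z is the distance from the TCP to the grasp point, in m); z points along the fingers, y is the line along which they close (so a half turn about z gives the same grasp; the last joint's range is limited). The gripper opens to 85 mm and grips with 20 to 120 N. Pads are 22 mm wide; open, the fingers measure 114 mm over their backs; the gripper's body (76 mm by 85 mm) begins 54 mm behind the grasp point. The pads swing forward as they close: fully open they stand 13 mm farther back than shut.
Start: joints at [0.986, 0.313, 0.046, 1.304, 0, 1.431], TCP at [0.247, 0.519, 0.231] pointing down, gripper open.
Joint ranges: [-2.76, 2.76], [-0.86, 1.69], [-1.03, 1.26], [-2.2, 2.34], [-1.47, 1.5], [-3.14, 3.14]. Speed limits (rad/s): [2.57, 2.57, 3.14, 3.14, 3.14, 3.14].

## Interface

Orientations are given as a unit quaternion [w, x, y, z].
In Python, from workcell import env gives the robot as it stands.
- The arm moves only by the tool carry_out, never from a script. Its argument "steps" is a list of rows, each a list of 3 entries, a list of its own where there are three numbers: the turn, a rotation vector about the tool's x, y, z in degrees, then the shift along the tool's x, y, z in cm, then the closure in counts, from 0 (fully open) to 255 (shut). A call has exactly 8 rows; each row is the pose to reach, as a shift and turn from the pose commanded when the call began, along the tool's axes at that moment; what a row does not reach only later rows make up. A row lasts 1/8 s, in which the tool goes at most 62.5 mm and 10.7 degrees, less where a joint would pass 70% of its speed; a pose out of reach is approached as far as the arm can. A call with a gripper value outside its range is refused whole. The fingers move at their own pace and stop on an object; "force" is the grip in N (left out, the last holds). Time passes only in rows, so rows that repeat a pose let the fingers close, or fill a call up. It gives the time, the measured TCP pose, the force, the opening and the grip force at its end, in the units of the state.
- env.get_state(): the state, without advancing time (a new reading comes with each control period).
- env.read_camera(name): name is "side" or "top"; returns (picture, depth): 400x640x3 uint8, red, green, blue; 400x640 float32, m along the optical axis (not along the pixel's ray), 0 where there is no reading.
- env.get_calibration(name): a dict with "fx", "fy", "cx", "cy" (pixels), "origin" and "orientation" of the camera in the world. Camera axes: x right, y up, looking along -z (the intrinsics and any distortion apply to the point x, -y, -z); pixel columns grow to the right and rows downward; lengths in m; the calibration is good to about 2 mm. A picture is of the moment at which its call begins. get_calibration takes no time and is no camera call.
- env.hand_in(): hands the job in; it is judged then, once.
The state is a dict: "clock": time; "joint_pos": joint angles; "qvel": joint speeds; "tau": joint torques, N m; "tcp_pos": TCP position; "orientation": TCP orientation; "wrist_force": force on the tool from outside, world axes, zero at the start; "ft_torque": the same for the moment, N m; "finger_gap": finger opening in m; "grip_force": force on a finger pad.
Only numpy, scipy, OpenCV 4.12 (cv2) and the standard library are available. Lean on these libraries where they do the work, as an engineer would, in place of code of your own. Each camera call takes 0.05 s, during which the arm holds its last target. There are 200 camera calls.

## Working session

There is one attempt and no reset: what is moved stays moved. The work goes in short steps, Python scripts to look and compute and a tool call to move; the robot and the scene stay as the last step left them, time stands still between calls to the robot, and variables do not carry over. Pictures are saved under pics/ and viewed, at most 10 in all, crops included, and the job is handed in when it is done.

Besides the shell and the picture viewer there is one more tool, called after "Request:" in YAML: its name, and indented under it one key for each argument. carry_out: Moves the arm, as the interface text tells. Its arguments: {"type":"object","properties":{"steps":{"type":"array","items":{"type":"array"}},"force":{"type":"number"}},"required":["steps"]}

```bash
mkdir -p pics; ls; python3 - <<'E'
from workcell import env
import cv2
for n in("top","side"):
    p,d=env.read_camera(n); cv2.imwrite(f"pics/{n}0.png",p[:,:,::-1]); import numpy as np; np.save(f"pics/{n}0.npy",d)
    print(n,env.get_calibration(n))
print(env.get_state(),env.hold_point_z)
E
```

```text
pics
top {'fx': 453.5994933949163, 'fy': 453.5994933949163, 'cx': 321.4634077523483, 'cy': 200.1514314031321, 'origin': array([0.33193331, 0.01154753, 1.24399626]), 'orientation': array([-0.68571429, -0.07534512,  0.07807229,  0.71973866])}
side {'fx': 423.8942434072295, 'fy': 423.8942434072295, 'cx': 321.31903608309426, 'cy': 197.51367791566932, 'origin': array([0.49942248, 0.74487972, 0.89141079]), 'orientation': array([-0.03939397, -0.01944759,  0.3612525 ,  0.93143252])}
{'clock': 0.1, 'joint_pos': array([ 9.86403040e-01,  3.13901484e-01,  4.50787773e-02,  1.30358566e+00,
       -1.56629440e-06,  1.43121717e+00]), 'qvel': array([ 0.00126396, -0.00260855,  0.00388337, -0.00034265, -0.00060674,
       -0.00034026]), 'tau': array([ 1.66418453e-03, -4.81726313e+01,  2.99243081e+01,  1.27702503e-02,
       -1.64863877e-04, -1.45848611e-05]), 'tcp_pos': array([0.2471613 , 0.51866423, 0.23050593]), 'orientation': array([-2.84704888e-04,  2.20577963e-01,  9.75369014e-01, -7.54062000e-04]), 'wrist_force': array([ 0.19411948,  0.01696159, -0.57981676]), 'ft_torque': array([ 0.0080082 ,  0.004534  , -0.00208071]), 'grip_force': 0.0, 'finger_gap': 0.08572363969428959} 0.0187
```

View pics/top0.png

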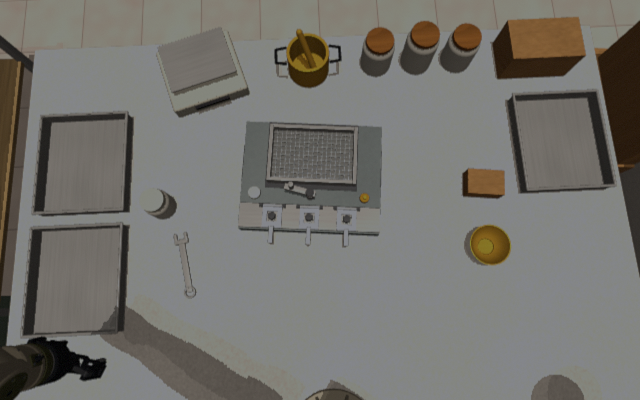

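View pics/side0.png

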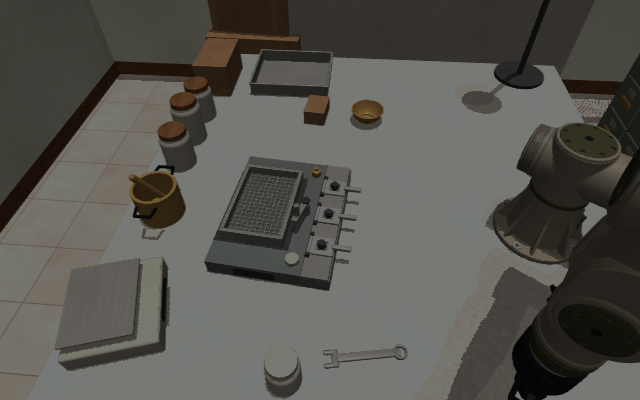

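The top view shows the three bolts at about (271,216), (309,217) and (347,218), with the turnbutton near (300,190). I'll enlarge crops of both views.

```bash
python3 - <<'E'
import cv2
a=cv2.imread("pics/top0.png")[170:255,235:385]; b=cv2.imread("pics/side0.png")[150:270,270:370]
cv2.imwrite("pics/tc.png",cv2.convertScaleAbs(cv2.resize(a,None,fx=5,fy=5,interpolation=cv2.INTER_CUBIC),alpha=1.5))
cv2.imwrite("pics/sc.png",cv2.convertScaleAbs(cv2.resize(b,None,fx=5,fy=5,interpolation=cv2.INTER_CUBIC),alpha=1.5))
E
```

```text
(no output)
```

View pics/tc.png

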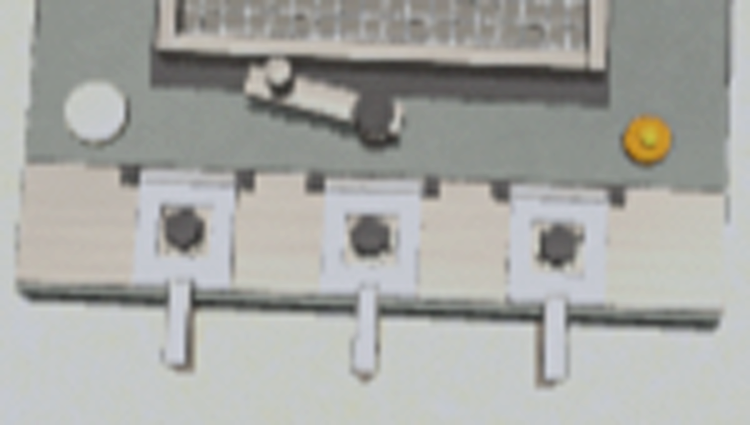

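View pics/sc.png

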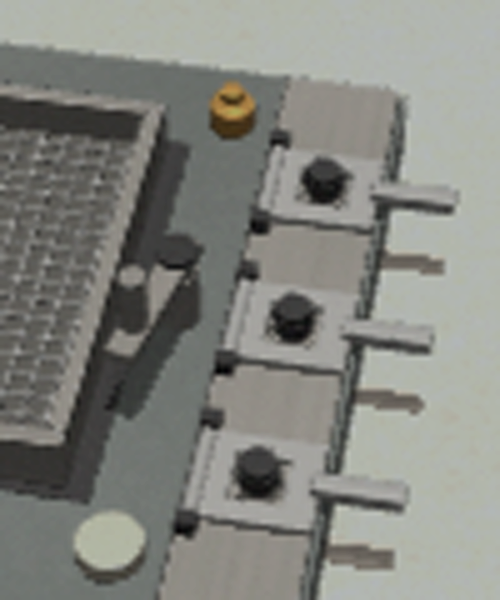

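The top crop shows bolt heads at (184,228), (370,235), (557,243), the peg top at (279,70) and the pivot knob at (377,113). The side crop shows bolts at (258,468), (294,313), (326,178) and the peg top at (133,273).

```bash
cat > h.py <<'E'
import numpy as np
from workcell import env
from scipy.spatial.transform import Rotation as R
def rot(q): return R.from_quat([q[1],q[2],q[3],q[0]]).as_matrix()
def ray(n,u,v):
    c=env.get_calibration(n); return c["origin"],rot(c["orientation"])@np.array([(u-c["cx"])/c["fx"],-(v-c["cy"])/c["fy"],-1])
def atz(n,u,v,z):
    o,d=ray(n,u,v); return o+d*(z-o[2])/d[2]
def at(n,u,v,dep): o,d=ray(n,u,v); return o+d*dep
def totool(p):  # world target TCP -> shift in cm along tool axes
    s=env.get_state(); return rot(s["orientation"]).T@(np.array(p)-s["tcp_pos"])*100
E
python3 - <<'E'
from h import *
np.set_printoptions(precision=4,suppress=True)
T=lambda u,v:((u+.5)/5-.5+235,(v+.5)/5-.5+170)
S=lambda u,v:((u+.5)/5-.5+270,(v+.5)/5-.5+150)
dt=np.load("pics/top0.npy");ds=np.load("pics/side0.npy")
for k,t,s,z in [("L",(184,228),(258,468),.065),("M",(370,235),(294,313),.065),("R",(557,243),(326,178),.065),("peg",(279,70),(133,273),.129)]:
    a=T(*t);b=S(*s);print(k,atz("top",*a,z),atz("side",*b,z),at("top",*a,dt[round(a[1]),round(a[0])]),at("side",*b,ds[round(b[1]),round(b[0])]))
for k,t,z in [("knob",(377,113),.1),("tabLend",(176,367),.056),("tabMend",(364,375),.056),("tabRend",(553,380),.056),("weight",(648,139),.073),("lid",(96,111),.057)]:
    a=T(*t);print(k,atz("top",*a,z),at("top",*a,dt[round(a[1]),round(a[0])]))
s=env.get_state();print(rot(s["orientation"]))
E
```

```text
L [0.5579 0.1347 0.065 ] [0.5591 0.1415 0.065 ] [0.5581 0.1348 0.0642] [0.5592 0.1404 0.0635]
M [0.5494 0.0367 0.065 ] [0.5493 0.0425 0.065 ] [0.549  0.0367 0.067 ] [0.5494 0.0413 0.0636]
R [ 0.5403 -0.0617  0.065 ] [ 0.5394 -0.0547  0.065 ] [ 0.5412 -0.062   0.0602] [ 0.5394 -0.0559  0.0638]
peg [0.6248 0.0779 0.129 ] [0.6245 0.078  0.129 ] [0.6253 0.078  0.1273] [0.6244 0.0788 0.1299]
knob [0.607  0.0296 0.1   ] [0.6082 0.0297 0.0951]
tabLend [0.4856 0.1417 0.056 ] [0.4861 0.1422 0.0516]
tabMend [0.4766 0.0432 0.056 ] [ 0.4837  0.0447 -0.0023]
tabRend [ 0.4691 -0.0558  0.056 ] [ 0.4697 -0.056   0.0515]
weight [ 0.5924 -0.1127  0.073 ] [ 0.5936 -0.1132  0.0676]
lid [0.6258 0.1813 0.057 ] [0.6261 0.1815 0.0557]
[[-0.9027  0.4303 -0.0009]
 [ 0.4303  0.9027 -0.0013]
 [ 0.0002 -0.0016 -1.    ]]
```

```bash
python3 - <<'E'
from h import *
np.set_printoptions(precision=2,suppress=True)
print(totool([.6247,.078,.18]))
E
```

```text
[-53.04 -23.53   5.08]
```

Request:
carry_out:
  steps:
    - [[0, 0, -10], [-5.3, -2.35, 0], 100]
    - [[0, 0, -20], [-10.6, -4.7, 0], 130]
    - [[0, 0, -30], [-15.9, -7.05, 0], 140]
    - [[0, 0, -40], [-21.2, -9.4, 0], 140]
    - [[0, 0, -50], [-26.5, -11.75, 0], 140]
    - [[0, 0, -60], [-31.8, -14.1, 0], 140]
    - [[0, 0, -70], [-37.1, -16.45, 0], 140]
    - [[0, 0, -80], [-42.4, -18.8, 0], 140]
  force: 20

```text
clock: 1.1
tcp_pos: [0.5464, 0.1699, 0.231]
orientation: [-0.0, -0.452, 0.892, 0.0]
wrist_force: [0.4, 0.8, -0.6]
finger_gap: 0.0387
grip_force: 0.0
```

```bash
python3 - <<'E'
from h import *
np.set_printoptions(precision=3,suppress=True)
s=env.get_state();print(totool([.6247,.078,.16]),s["tcp_pos"],s["joint_pos"],s["finger_gap"],rot(s["orientation"]))
E
```

```text
[  2.777 -11.749   7.093] [0.546 0.17  0.231] [ 0.161  0.308  0.038  1.301  0.    -0.777] 0.038746674728975465 [[-0.591 -0.806 -0.001]
 [-0.806  0.591  0.   ]
 [ 0.     0.001 -1.   ]]
```

Request:
carry_out:
  steps:
    - [[0, 0, -8], [1.3, -5.6, 0], 140]
    - [[0, 0, -16], [2.67, -11.3, 1.5], 140]
    - [[0, 0, -16], [2.67, -11.3, 6], 140]
    - [[0, 0, -16], [2.67, -11.3, 6], 140]
    - [[0, 0, -16], [2.67, -11.3, 6], 140]
    - [[0, 0, -16], [2.67, -11.3, 6], 140]
    - [[0, 0, -16], [2.67, -11.3, 6], 140]
    - [[0, 0, -16], [2.67, -11.3, 6], 140]

```text
clock: 2.1
tcp_pos: [0.6208, 0.0831, 0.1724]
orientation: [0.001, -0.57, 0.822, -0.0]
wrist_force: [0.2, -0.1, -0.4]
finger_gap: 0.0383
grip_force: 0.0
```

```bash
python3 - <<'E'
from h import *
import cv2
np.set_printoptions(precision=3,suppress=True)
s=env.get_state();print(totool([.6247,.078,.10]),s["tcp_pos"],rot(s["orientation"]))
p,d=env.read_camera("side");a=p[150:270,250:370,::-1]
cv2.imwrite("pics/s1.png",cv2.convertScaleAbs(cv2.resize(a,None,fx=5,fy=5,interpolation=cv2.INTER_CUBIC),alpha=1.5))
E
```

```text
[ 0.339 -0.535  7.236] [0.621 0.083 0.172] [[-0.351 -0.936  0.002]
 [-0.936  0.351  0.   ]
 [-0.001 -0.002 -1.   ]]
```

View pics/s1.png

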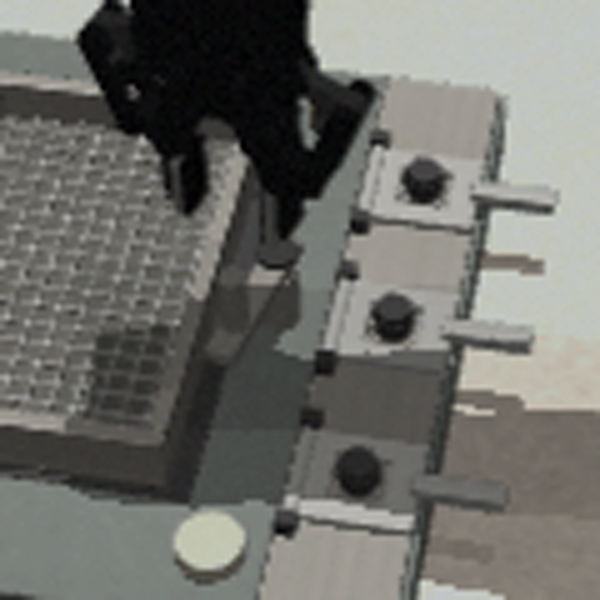

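The fingers (tips at about (190,210) and (280,245)) stand over the peg at (233,273). I'll lower and close on it.

Request:
carry_out:
  steps:
    - [[0, 0, 0], [0.34, -0.53, 2], 140]
    - [[0, 0, 0], [0.34, -0.53, 5], 140]
    - [[0, 0, 0], [0.34, -0.53, 7.2], 140]
    - [[0, 0, 0], [0.34, -0.53, 7.2], 200]
    - [[0, 0, 0], [0.34, -0.53, 7.2], 255]
    - [[0, 0, 0], [0.34, -0.53, 7.2], 255]
    - [[0, 0, 0], [0.34, -0.53, 7.2], 255]
    - [[0, 0, 0], [0.34, -0.53, 7.2], 255]
  force: 20

```text
clock: 3.15
tcp_pos: [0.6239, 0.0775, 0.0992]
orientation: [-0.0, -0.569, 0.822, 0.0]
wrist_force: [-0.2, -0.9, -7.7]
finger_gap: 0.0135
grip_force: 21.4
```

```bash
python3 - <<'E'
from h import *
np.set_printoptions(precision=3,suppress=True)
s=env.get_state();r=rot(s["orientation"]);print(s["tcp_pos"],r,s["finger_gap"],s["wrist_force"])
t=s["tcp_pos"];M=np.array([.549,.037]);yaw=-.0923
X=np.array([np.cos(yaw),np.sin(yaw)]);Y=np.array([-X[1],X[0]])
P=M+.06*X; d=t[:2]-P; a0=np.arctan2(d@X,d@Y); print(P,np.hypot(*d),a0)
P=t[:2]-d/np.hypot(*d)*.05
for a in np.linspace(a0,1.6,9)[1:]:
    q=P+.05*(np.sin(a)*X+np.cos(a)*Y); print(np.degrees(a-a0).round(1),r.T@np.r_[q-t[:2],0]*100)
E
```

```text
[0.624 0.078 0.099] [[-0.352 -0.936 -0.001]
 [-0.936  0.352 -0.   ]
 [ 0.     0.001 -1.   ]] 0.01345392296849967 [-0.207 -0.905 -7.711]
[0.609 0.031] 0.048489783146978466 0.22636065247139545
9.8 [ 0.038 -0.857 -0.   ]
19.7 [ 0.223 -1.694 -0.001]
29.5 [ 0.547 -2.488 -0.001]
39.4 [ 1.003 -3.214 -0.002]
49.2 [ 1.576 -3.852 -0.002]
59.0 [ 2.249 -4.383 -0.002]
68.9 [ 3.003 -4.791 -0.002]
78.7 [ 3.816 -5.064 -0.002]
```

Request:
carry_out:
  steps:
    - [[0, 0, 10], [0.04, -0.86, 0], 255]
    - [[0, 0, 20], [0.22, -1.69, 0], 255]
    - [[0, 0, 30], [0.55, -2.49, 0], 255]
    - [[0, 0, 40], [1.0, -3.21, 0], 255]
    - [[0, 0, 49], [1.58, -3.85, 0], 255]
    - [[0, 0, 59], [2.25, -4.38, 0], 255]
    - [[0, 0, 69], [3.0, -4.79, 0], 255]
    - [[0, 0, 77], [3.7, -5.05, 0], 255]

```text
clock: 4.15
tcp_pos: [0.6577, 0.0269, 0.0991]
orientation: [-0.001, 0.068, 0.998, 0.002]
wrist_force: [-2.5, 5.7, -6.0]
finger_gap: 0.0132
grip_force: 21.7
```

```bash
python3 - <<'E'
from h import *
np.set_printoptions(precision=3,suppress=True)
s=env.get_state();r=rot(s["orientation"]);print(s["tcp_pos"],r,s["finger_gap"],s["wrist_force"],s["grip_force"])
E
```

```text
[0.658 0.027 0.099] [[-0.991  0.136 -0.002]
 [ 0.136  0.991  0.004]
 [ 0.002  0.003 -1.   ]] 0.013201929133565892 [-2.492  5.719 -6.046] 21.66370779275894
```

Request:
carry_out:
  steps:
    - [[0, 0, 0], [0, 0, 0], 255]
    - [[0, 0, 0], [0, 0, 0], 160]
    - [[0, 0, 0], [0, 0, 0], 140]
    - [[0, 0, 0], [0, 0, -3], 140]
    - [[0, 0, 0], [0, 0, -6], 140]
    - [[0, 0, -2.5], [3.8, 3.2, -6], 255]
    - [[0, 0, -2.5], [7.6, 6.4, -6], 255]
    - [[0, 0, -2.5], [11.37, 9.52, -6], 255]

```text
clock: 5.15
tcp_pos: [0.5584, 0.1354, 0.1606]
orientation: [0.002, 0.044, 0.999, 0.0]
wrist_force: [-0.2, 1.4, 0.3]
finger_gap: 0.0002
grip_force: 0.0
```

```bash
python3 - <<'E'
from h import *
import cv2
np.set_printoptions(precision=3,suppress=True)
s=env.get_state();print(totool([.558,.1366,.07]),s["finger_gap"],s["wrist_force"])
p,d=env.read_camera("side");a=p[150:270,250:370,::-1]
b=env.read_camera("top")[0][130:250,240:390,::-1]
f=lambda a:cv2.convertScaleAbs(cv2.resize(a,None,fx=4,fy=4,interpolation=cv2.INTER_CUBIC),alpha=1.5)[:, :]
A=f(a);B=f(b);cv2.imwrite("pics/s2.png",cv2.resize(np.hstack([A,B]),(800,356)))
E
```

```text
[0.085 0.111 9.063] 0.00023739870771584244 [-0.176  1.361  0.265]
```

View pics/s2.png

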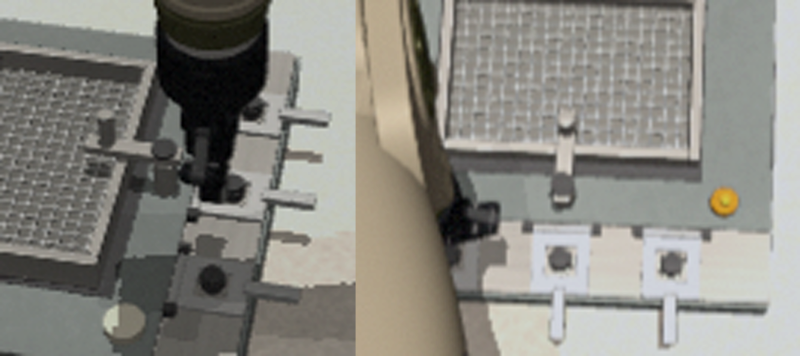

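The turnbutton lies square across the sieve front wall, seen at (565,150) in the top half of the picture. Now for the left bolt.

Request:
carry_out:
  steps:
    - [[0, 0, 0], [0.08, 0.11, 4.5], 255]
    - [[0, 0, 0], [0.08, 0.11, 8.3], 255]
    - [[0, 0, 0], [0.08, 0.11, 9.1], 255]
    - [[0, 0, 0], [0.08, 0.11, 9.4], 255]
    - [[0, 0, 0], [0.08, 0.11, 9.5], 255]
    - [[0, 0, 0], [0.08, 0.11, 9.6], 255]
    - [[0, 0, 0], [0.08, 0.11, 9.7], 255]
    - [[0, 0, 0], [0.08, 0.11, 9.8], 255]

```text
clock: 6.25
tcp_pos: [0.5591, 0.1358, 0.0646]
orientation: [0.002, 0.044, 0.999, 0.0]
wrist_force: [-5.6, -0.3, 20.8]
finger_gap: -0.0001
grip_force: 10.0
```

Left is tight: 20.8 N and no sinking. Middle next.

Request:
carry_out:
  steps:
    - [[0, 0, 0], [0, 0, -2.5], 255]
    - [[0, 0, 0], [0, -5, -2.5], 255]
    - [[0, 0, 0], [0, -10, -2.5], 255]
    - [[0, 0, 0], [0, -10, -2.5], 255]
    - [[0, 0, 0], [0, -10, -0.8], 255]
    - [[0, 0, 0], [0, -10, -0.3], 255]
    - [[0, 0, 0], [0, -10, -0.1], 255]
    - [[0, 0, 0], [0, -10, 0], 255]

```text
clock: 7.25
tcp_pos: [0.5487, 0.0366, 0.0616]
orientation: [-0.0, 0.044, 0.999, 0.0]
wrist_force: [-1.6, -0.4, 2.0]
finger_gap: 0.0
grip_force: 1.2
```

It appears to sink here, so I'll push down to the seat.

Request:
carry_out:
  steps:
    - [[0, 0, 0], [0, 0, 0.1], 255]
    - [[0, 0, 0], [0, 0, 0.2], 255]
    - [[0, 0, 0], [0, 0, 0.3], 255]
    - [[0, 0, 0], [0, 0, 0.4], 255]
    - [[0, 0, 0], [0, 0, 0.5], 255]
    - [[0, 0, 0], [0, 0, 0.5], 255]
    - [[0, 0, 0], [0, 0, 0.5], 255]
    - [[0, 0, 0], [0, 0, 0.5], 255]

```text
clock: 8.25
tcp_pos: [0.5489, 0.0365, 0.0589]
orientation: [0.001, 0.044, 0.999, 0.0]
wrist_force: [-8.3, 1.6, 20.4]
finger_gap: 0.0
grip_force: 10.2
```

The middle bolt is the loose one and is now seated (z 0.0589). Tap the right one.

Request:
carry_out:
  steps:
    - [[0, 0, 0], [0, 0, -3], 255]
    - [[0, 0, 0], [0, -5, -3], 255]
    - [[0, 0, 0], [0, -10, -3], 255]
    - [[0, 0, 0], [0, -10, -3], 255]
    - [[0, 0, 0], [0, -10, -1.2], 255]
    - [[0, 0, 0], [0, -10, -0.8], 255]
    - [[0, 0, 0], [0, -10, -0.6], 255]
    - [[0, 0, 0], [0, -10, -0.5], 255]

```text
clock: 9.25
tcp_pos: [0.5397, -0.0633, 0.0645]
orientation: [0.0, 0.044, 0.999, -0.001]
wrist_force: [-11.1, 0.1, 29.3]
finger_gap: -0.0
grip_force: 14.8
```

Right is tight as well. Go to the middle tab.

Request:
carry_out:
  steps:
    - [[0, 0, 0], [0, 0, -4], 255]
    - [[0, 0, 0], [3, 5, -4], 140]
    - [[0, 0, 0], [6, 10, -4], 140]
    - [[0, 0, 0], [6, 10, -4], 140]
    - [[0, 0, 0], [6, 10, -1], 140]
    - [[0, 0, 0], [6, 10, 2.2], 140]
    - [[0, 0, 0], [6, 10, 2.6], 140]
    - [[0, 0, 0], [6, 10, 2.6], 140]

```text
clock: 10.25
tcp_pos: [0.4895, 0.0413, 0.0357]
orientation: [0.0, 0.045, 0.999, 0.0]
wrist_force: [-0.1, 0.7, 0.3]
finger_gap: 0.0386
grip_force: 0.0
```

```bash
python3 - <<'E'
from h import *
import cv2
np.set_printoptions(precision=3,suppress=True)
s=env.get_state();print(s["finger_gap"],totool([.4893,.0425,.036]))
p,d=env.read_camera("side");a=p[150:270,270:420,::-1]
cv2.imwrite("pics/s3.png",cv2.convertScaleAbs(cv2.resize(a,None,fx=5,fy=5,interpolation=cv2.INTER_CUBIC),alpha=1.7))
E
```

```text
0.03856715720534045 [ 0.028  0.114 -0.033]
```

View pics/s3.png

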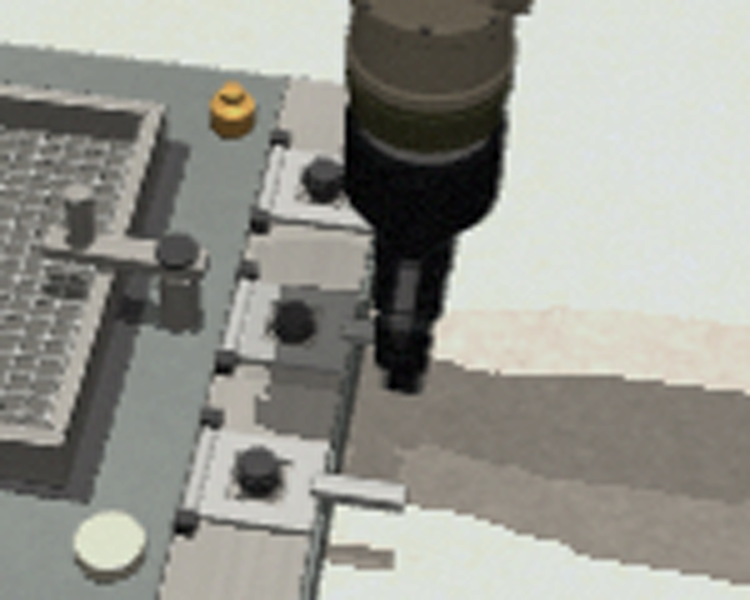

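The fingers, at about (405,350), straddle the middle tab, and the middle bolt at (294,322) sits lower than before. Now close.

Request:
carry_out:
  steps:
    - [[0, 0, 0], [0, 0.1, 0], 180]
    - [[0, 0, 0], [0, 0.1, 0], 220]
    - [[0, 0, 0], [0, 0.1, 0], 255]
    - [[0, 0, 0], [0, 0.1, 0], 255]
    - [[0, 0, 0], [0, 0.1, 0], 255]
    - [[0, 0, 0], [0, 0.1, 0], 255]
    - [[0, 0, 0], [0, 0.1, 0], 255]
    - [[0, 0, 0], [0, 0.1, 0], 255]
  force: 30

```text
clock: 11.3
tcp_pos: [0.49, 0.0427, 0.0363]
orientation: [0.001, 0.044, 0.999, 0.0]
wrist_force: [-1.1, 2.1, 5.0]
finger_gap: 0.0113
grip_force: 31.8
```

```bash
python3 - <<'E'
from h import *
np.set_printoptions(precision=2,suppress=True)
s=env.get_state();r=rot(s["orientation"]);t=s["tcp_pos"];print(s["finger_gap"],s["wrist_force"],t,r)
X=np.array([.9957,-.0923]);M=np.array([.549,.037])
sx=(t[:2]-M)@X; h0=env.hold_point_z
# contact point on the tab ~ 51 mm height; keep it fixed in the tool while cap turns th and tool tilts b
c=.051-t[2]; v=np.array([sx-.030,.003]); 
for i in range(1,17):
    th=1.0*i/16;b=np.radians(36)*i/16
    rt=lambda v,a:np.array([v[0]*np.cos(a)+v[1]*np.sin(a),-v[0]*np.sin(a)+v[1]*np.cos(a)])
    p=rt(v,th)+[.030,.048]; tip=p-rt(np.array([0,c]),b)
    print(i,np.degrees(b).round(1),"tool x",(-(tip[0]-sx)*100).round(2),"z",(-(tip[1]-t[2])*100).round(2))
E
```

```text
0.01128750217728455 [-1.1   2.12  5.03] [0.49 0.04 0.04] [[-1.    0.09  0.  ]
 [ 0.09  1.    0.  ]
 [-0.    0.   -1.  ]]
1 2.2 tool x 0.02 z -0.56
2 4.5 tool x 0.01 z -1.12
3 6.8 tool x -0.04 z -1.67
4 9.0 tool x -0.12 z -2.22
5 11.2 tool x -0.24 z -2.76
6 13.5 tool x -0.39 z -3.29
7 15.8 tool x -0.57 z -3.81
8 18.0 tool x -0.78 z -4.32
9 20.2 tool x -1.03 z -4.81
10 22.5 tool x -1.3 z -5.28
11 24.8 tool x -1.6 z -5.73
12 27.0 tool x -1.93 z -6.17
13 29.2 tool x -2.29 z -6.58
14 31.5 tool x -2.66 z -6.96
15 33.8 tool x -3.07 z -7.32
16 36.0 tool x -3.49 z -7.66
```

Request:
carry_out:
  steps:
    - [[0, 2.2, 0], [0.02, 0, -0.56], 255]
    - [[0, 4.5, 0], [0.01, 0, -1.12], 255]
    - [[0, 6.8, 0], [-0.04, 0, -1.67], 255]
    - [[0, 9, 0], [-0.12, 0, -2.22], 255]
    - [[0, 11.2, 0], [-0.24, 0, -2.76], 255]
    - [[0, 13.5, 0], [-0.39, 0, -3.29], 255]
    - [[0, 15.8, 0], [-0.57, 0, -3.81], 255]
    - [[0, 18, 0], [-0.78, 0, -4.32], 255]

```text
clock: 12.3
tcp_pos: [0.4966, 0.042, 0.0777]
orientation: [-0.157, 0.044, 0.987, 0.007]
wrist_force: [2.4, 2.2, -4.4]
finger_gap: 0.0113
grip_force: 30.2
```

```bash
python3 - <<'E'
from h import *
np.set_printoptions(precision=2,suppress=True)
s=env.get_state();r=rot(s["orientation"]);t=s["tcp_pos"];print(s["finger_gap"],s["wrist_force"],t,r)
T=[(-1.03,-4.81),(-1.3,-5.28),(-1.6,-5.73),(-1.93,-6.17),(-2.29,-6.58),(-2.66,-6.96),(-3.07,-7.32),(-3.49,-7.66)]
a=np.radians(18)
for x,z in T:
    dx,dz=x+.78,z+4.32  # in untilted tool axes; express in tilted ones
    print(np.round([dx*np.cos(a)-dz*np.sin(a),dx*np.sin(a)+dz*np.cos(a)],2))
E
```

```text
0.01133336263883042 [ 2.36  2.16 -4.43] [0.5  0.04 0.08] [[-0.95  0.09 -0.31]
 [ 0.08  1.    0.03]
 [ 0.31  0.   -0.95]]
[-0.09 -0.54]
[-0.2  -1.07]
[-0.34 -1.59]
[-0.52 -2.11]
[-0.74 -2.62]
[-0.97 -3.09]
[-1.25 -3.56]
[-1.55 -4.01]
```

Request:
carry_out:
  steps:
    - [[0, 2.2, 0], [-0.09, 0, -0.54], 255]
    - [[0, 4.5, 0], [-0.2, 0, -1.07], 255]
    - [[0, 6.8, 0], [-0.34, 0, -1.59], 255]
    - [[0, 9, 0], [-0.52, 0, -2.11], 255]
    - [[0, 11.2, 0], [-0.74, 0, -2.62], 255]
    - [[0, 13.5, 0], [-0.97, 0, -3.09], 255]
    - [[0, 15.8, 0], [-1.25, 0, -3.56], 255]
    - [[0, 18, 0], [-1.55, 0, -4.01], 255]

```text
clock: 13.3
tcp_pos: [0.5226, 0.0396, 0.1115]
orientation: [-0.311, 0.042, 0.949, 0.014]
wrist_force: [-4.1, 0.4, -1.7]
finger_gap: 0.0111
grip_force: 30.3
```

Request:
carry_out:
  steps:
    - [[0, 0, 0], [0, 0, 0], 255]
    - [[0, 0, 0], [0, 0, 0], 255]
    - [[0, 0, 0], [0, 0, 0], 255]
    - [[0, 0, 0], [0, 0, 0], 255]
    - [[0, 0, 0], [0, 0, 0], 255]
    - [[0, 0, 0], [0, 0, 0], 255]
    - [[0, 0, 0], [0, 0, 0], 255]
    - [[0, 0, 0], [0, 0, 0], 255]

```text
clock: 14.3
tcp_pos: [0.5238, 0.0394, 0.112]
orientation: [-0.309, 0.042, 0.95, 0.014]
wrist_force: [-3.5, 2.0, -0.2]
finger_gap: 0.0109
grip_force: 30.3
```

```bash
python3 - <<'E'
from h import *
import cv2
a=env.read_camera("side")[0][130:250,270:420,::-1]
cv2.imwrite("pics/s4.png",cv2.convertScaleAbs(cv2.resize(a,None,fx=5,fy=5,interpolation=cv2.INTER_CUBIC),alpha=1.7))
E
```

```text
(no output)
```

View pics/s4.png

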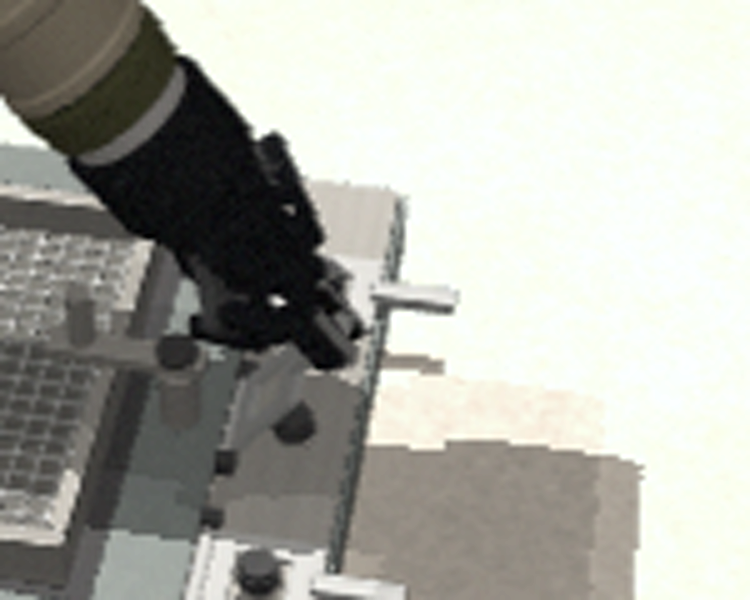

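The middle cap (265,400) stands open at about 1 rad with its tab in the fingers at (335,340). The turnbutton is still across, and the left and right caps are shut.

```bash
python3 -c "
from workcell import env
print(env.hand_in())"
```

```text
the job is handed in; nothing more can be done
None
```

I turned the turnbutton across and tapped the bolts left, middle, right; the middle one was loose and sank, and I handed in still holding its cap open at about 1 rad with the other two shut (no verdict was returned).

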